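# Lock the dispatch box with the T-key

## Robot

A 6-joint arm with a two-finger parallel gripper is mounted at the origin on a cart in front of the work surface, level with it; the furniture and walls round the work are solid. World frame = base frame: x ahead of the robot, y to its left, z up, the work surface at z = 0. Lengths are in m, angles in degrees, forces in N, time in s.
With the tool pointing down it reaches from about 0.325 to 0.85 m from the base axis. Payload 15.5 kg.
Tool frame: the origin (TCP) lies at the very end of the fingers, on their centre line; the grasp point (between the pads) lies arm.grip_depth behind it (arm.grip_depth is the distance from the TCP to the grasp point, in m); z points along the fingers, y is the line along which they close (so a half turn about z gives the same grasp; the last joint's range is limited). The gripper opens to 91 mm and grips with 3 to 60 N. Pads are 32 mm wide; open, the fingers measure 118 mm over their backs; the gripper's body (76 mm by 178 mm) begins 60 mm behind the grasp point.
Start: joints at [-81.904, 28.281, 77.091, -0, 74.628, -5.472], TCP at [0.147, -0.608, 0.214] pointing down, gripper open.
Joint ranges: [-166.48, 166.48], [-47.26, 123.95], [12.59, 153.08], [-70.14, 250.14], [6.76, 159.57], [-176.63, 176.63]. Speed limits (degrees/s): [108.29, 108.29, 147.25, 172.46, 172.46, 172.46].

## Interface

Orientations are given as a 3x3 rotation matrix whose columns are the frame's x, y, z axes.
In Python, from rig import arm gives the robot as it stands. Calls block until the motion is done:
- arm.move_to(position, orientation): joint-space move of the TCP to a pose.
- arm.move_l(position, orientation=None, feed=0.15): straight line of the TCP; orientation=None keeps the orientation; feed is the mean speed in m/s.
- arm.move_joints(angles): joint-space move.
- arm.grip(opening): finger opening in m; the grip force is fixed at half the most; returns when the fingers have stopped.
- arm.sleep(seconds).
- arm.solve_ik(position, orientation): joint angles nearest the present ones, or None.
- arm.snapshot(name): name is "side" or "top" or "wrist"; returns the picture (480x640x3 uint8, red, green, blue); there is no depth.
- arm.get_calibration(name): a dict with "intrinsics" (3x3 intrinsics, pixels), "cam_to_world" (4x4, takes a point from camera to world coordinates). Camera axes: x right, y down, z forward; pixel columns grow to the right and rows downward; lengths in m; the calibration is good to about 2 mm. The wrist camera is an equidistant fisheye: a pixel r from the principal point sees the ray r / f radians off the axis. A picture is of the moment at which its call begins: read the wrist's pose just before it. get_calibration takes no time and is no camera call; for the wrist camera it gives the pose at the moment of the call.
A pose or a line that the arm cannot do raises arm.Unreachable and nothing moves.
- arm.sign_off(): hands the job in; it is judged then, once.
Readings, each from a call of its own:
- arm.current_t(): time.
- arm.current_joint_positions(): joint angles.
- arm.current_dq(): joint speeds.
- arm.current_tau(): joint torques, N m.
- arm.current_ee_pos(): TCP position.
- arm.current_tool_rot(): TCP orientation.
- arm.current_force(): force on the tool from outside, world axes, zero at the start.
- arm.current_torque(): the same for the moment, N m.
- arm.current_width(): finger opening in m.
- arm.current_grasp_force(): force on a finger pad.
Only numpy, scipy, OpenCV 4.12 (cv2) and the standard library are available. Lean on these libraries where they do the work, as an engineer would, in place of code of your own. Each camera call takes 0.05 s, during which the arm holds its last target. There are 200 camera calls.

## Task

Lock the steel dispatch box: take the T-key off its stand, lower it down the deep key shaft in the box's lid, feel for the square stem at the bottom until the key drops right over it, and turn it clockwise (seen from above) as far as it goes. Then draw the key out and hang it back on its stand the way it hung before, still and upright. Do not shift the tape roll, the parcel, the hand stamp or the staple box.

Things in the scene. Friction and masses are not known exactly. Their poses are not given: they have to be found in the camera images.
- box: Dark steel dispatch box with a grey lid, fixed to the bench, 160 x 150 mm and 95 mm high. Origin: centre of its underside; x from the front (with the sliding bolt) to the hinges, z up. The lid's top is at z = 95 mm.
- shaft_mouth (a point): Centre of the round mouth of the key shaft in the lid's top face (in the box frame x = 15, y = -25, z = 95 mm). The shaft is 66 mm wide all the way and goes straight down 83 mm to a flat flange. At its bottom a square stem stands on its axis.
- stem_foot (a point): Centre of the flange at the shaft's bottom, 12 mm above the bench; its axes are the box's. Here a square stem, 22 mm across and 18 mm high, stands on the axis, with a cone nose on top (22 mm wide, 12 mm at the tip, 7 mm high). The angle of the square differs from lock to lock and is not told: feel for it. A key that is nearly right may catch part-way down: lift it clear and turn it a little.
- stem (a joint): Turn of the stem, rad: 0 unlocked, rising clockwise from above to a hard stop, locked, at 1.22. It does not tell the square's angle in the world. Friction about 0.15 N m; it stays where left, and slides the bolt on the box's front. A key at a wrong angle stops on the square's shoulder, foot 30 mm above the bench; centred and within 0.2 rad of a right one (each 90 degrees) it drops to 12 mm.
- key: Loose steel T-key, 137 mm tall, 0.26 to 0.44 kg, hanging upright by its bar. Origin: centre of its foot's underside; z up the shank, y along the cross-bar. Foot: 39 mm square head, 30 mm high, with a square socket 27 mm wide, 26 mm deep, open downward, sides along x and y. 12 mm round shank. Cross-bar 120 mm long (y), 14 mm wide (x), 22 mm high, from z = 115 to 137 mm.
- key_grip (a point): Centre of the T-key's cross-bar, 126 mm above its foot.
- stand: Fixed plywood key stand, base 80 x 126 x 8 mm. Origin: centre of its underside; y from post to post, z up. Two posts 12 mm thick, at y = -46 and +46 mm, 131 mm high, with cheeks 16 mm higher that form V notches about 18 mm wide at the bottom. The key's bar rests in both: bar along y (either way round), its underside 131 mm and the foot 16 mm above the bench, key axis on the stand's z axis.
- tape_roll: Bystander: loose roll of tan tape lying flat, 94 mm wide, 48 mm high; origin at the centre of its underside.
- parcel: Bystander: loose small cardboard parcel 62 x 101 x 40 mm; origin at the centre of its underside.
- stamp: Bystander: loose wooden hand stamp, 28 x 55 mm, 82 mm high, standing; origin at the centre of its underside.
- staples: Bystander: loose grey-blue staple box 39 x 63 x 34 mm; origin at the centre of its underside.
Mind the look-alikes: they are no part of the job. Leave any blue look-alike of the stand alone.

How it is judged:
By the outcome, as a careful person would: the job done as asked, in the order asked, and still so for the second after the job is handed in, with the robot touching nothing.
It also fails if it takes over 72 s, if anything falls off the work surface, if the arm or the gripper's body presses on something with over 40 N, if the wrist force passes 120 N, or if a joint passes its speed limit or range.

## Working session

There is one attempt and no reset: what is moved stays moved. The work goes in short steps, each a Python script; the robot and the scene stay as the last script left them, time stands still between calls to the robot, and variables do not carry over. Pictures are saved under pics/ and viewed, at most 11 in all, crops included, and the job is handed in when it is done.

```bash
mkdir -p pics; ls; python3 - <<'E'
from rig import arm
import cv2
for n in ("top","side"):
    cv2.imwrite(f"pics/{n}0.png",arm.snapshot(n)[:,:,::-1]); c=arm.get_calibration(n); print(n,c["intrinsics"],c["cam_to_world"])
print(arm.grip_depth,arm.current_t(),arm.current_force())
E
```

```text
pics
top [[450.01370905   0.         321.28834406]
 [  0.         450.01370905 245.73444067]
 [  0.           0.           1.        ]] [[-0.01374544 -0.98483907  0.17292505  0.35749551]
 [-0.9997933   0.01612788  0.01237973 -0.19901815]
 [-0.01498096 -0.17271914 -0.98485718  1.27404021]
 [ 0.          0.          0.          1.        ]]
side [[537.70793668   0.         314.04646462]
 [  0.         537.70793668 246.65561598]
 [  0.           0.           1.        ]] [[ 0.90324416 -0.261878    0.33995575  0.10372424]
 [-0.42880861 -0.58131437  0.69151774 -1.12110917]
 [ 0.01652788 -0.77038531 -0.63736434  0.96615381]
 [ 0.          0.          0.          1.        ]]
0.0188 0.1 [0.41581491 0.02237607 0.00284263]
```

View pics/top0.png

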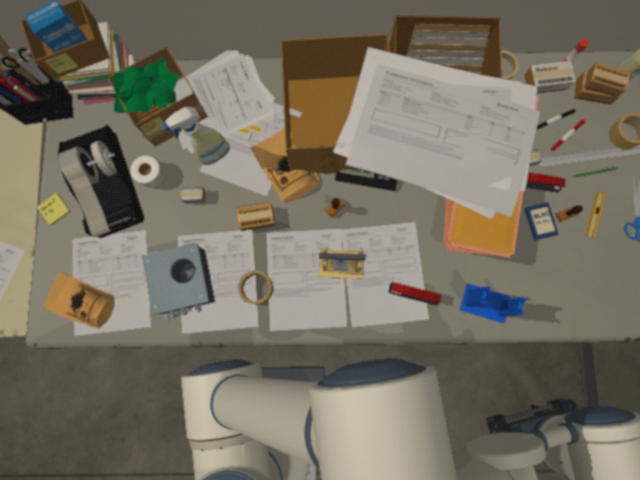

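View pics/side0.png

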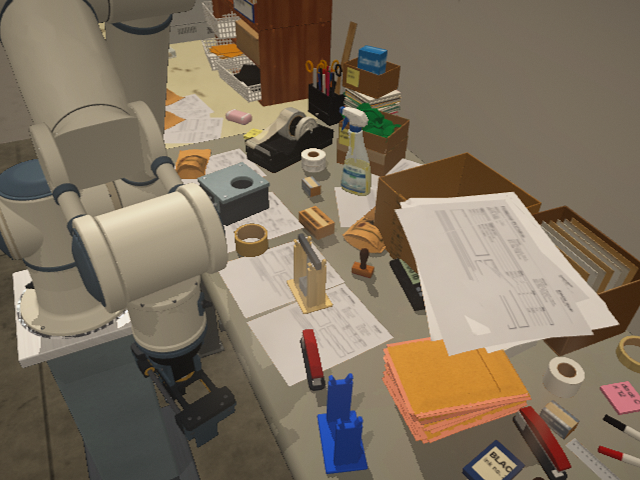

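The real stand with the key is the plywood one, at top (342,262) and side (311,275). The look-alike is the blue stand at top (490,300) and side (342,430). The box is at top (178,278) with its mouth at (184,270). The tape roll is at (255,287), the parcel at (255,216), the stamp at (335,207) and the staple box at (192,195). I choose the plywood stand, and I'll check it from the wrist camera.

```bash
cat > h.py <<'E'
import numpy as np, cv2
from rig import arm
def ray(n,px,c=None):
    c=c or arm.get_calibration(n); K=c["intrinsics"]; T=c["cam_to_world"]
    x=(px[0]-K[0,2])/K[0,0]; y=(px[1]-K[1,2])/K[1,1]
    if n=="wrist":
        r=np.hypot(x,y); s=np.sin(r)/max(r,1e-9); d=np.array([x*s,y*s,np.cos(r)])
    else: d=np.array([x,y,1.])
    return T[:3,3],T[:3,:3]@d
def onz(n,px,z,c=None):
    o,d=ray(n,px,c); return (o+d*(z-o[2])/d[2])
def project(n,p,c=None):
    c=c or arm.get_calibration(n); K=c["intrinsics"]; T=c["cam_to_world"]
    q=T[:3,:3].T@(np.asarray(p)-T[:3,3]); 
    if n=="wrist":
        r=np.hypot(q[0],q[1]); t=np.arctan2(r,q[2])/max(r,1e-9); q=np.array([q[0]*t,q[1]*t,1])
    return (K@(q/q[2]))[:2]
def R(a): # tool down, tool y (closing) at world angle a (deg)
    a=np.radians(a); y=np.array([np.cos(a),np.sin(a),0]); z=np.array([0,0,-1.]); return np.c_[np.cross(y,z),y,z]
E
python3 - <<'E'
from h import *
im=arm.snapshot("top")
for p in [(320,256),(364,254),(342,255)]: print(onz("top",p,.15))
print("mouth",onz("top",(184,270),.095))
for p in [(143,247),(206,243),(212,304),(150,313)]: print(onz("top",p,.095))
R0=arm.current_tool_rot(); print(R0)
c=arm.get_calibration("wrist");print(c, arm.current_ee_pos())
a=im[190:330,130:390]; cv2.imwrite("pics/crop1.png",cv2.resize(a[:,:,::-1],None,fx=3,fy=3,interpolation=cv2.INTER_CUBIC))
E
```

```text
[ 0.52858601 -0.18127238  0.15      ]
[ 0.53191099 -0.29241783  0.15      ]
[ 0.53024908 -0.23686469  0.15      ]
mouth [0.50524978 0.1801693  0.095     ]
[0.56888941 0.29277938 0.095     ]
[0.57698508 0.12392528 0.095     ]
[0.41476986 0.10323478 0.095     ]
[0.3938047  0.26479856 0.095     ]
[[ 9.72091737e-01  2.34601019e-01 -1.29728659e-04]
 [ 2.34601040e-01 -9.72091328e-01  8.95757333e-04]
 [ 8.40374785e-05 -9.01192780e-04 -9.99999590e-01]]
{'intrinsics': array([[371.64829954,   0.        , 325.38395352],
       [  0.        , 371.64829954, 242.02274731],
       [  0.        ,   0.        ,   1.        ]]), 'cam_to_world': array([[ 0.23501551, -0.94500592, -0.22744566,  0.20985291],
       [-0.97199016, -0.22889554, -0.05330996, -0.59183964],
       [-0.00168307,  0.23360361, -0.97233046,  0.38306307],
       [ 0.        ,  0.        ,  0.        ,  1.        ]])} [ 0.14657886 -0.6072876   0.21347594]
```

View pics/crop1.png

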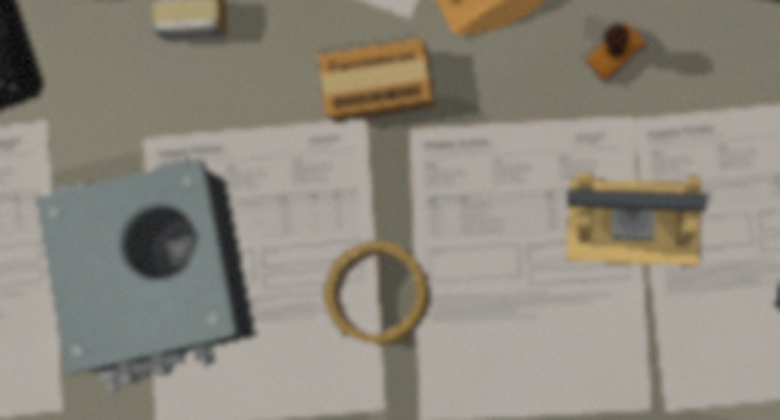

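The crop confirms it: the dark T-key bar lies across the plywood stand, around crop (636,201). The box mouth is at crop (158,241), with the bolt on the side facing the robot. Next are close wrist views of both.

```bash
python3 - <<'E'
from h import *
import pickle
for n,p in (("stand",(.53,-.30,.30)),("box",(.505,.115,.25))):
    arm.move_to(p,R(0)); arm.sleep(.3)
    c=arm.get_calibration("wrist"); im=arm.snapshot("wrist")
    pickle.dump((c,im),open(n+".pkl","wb")); cv2.imwrite(f"pics/w_{n}.png",im[:,:,::-1]); print(arm.current_t(),arm.current_joint_positions(),arm.current_ee_pos())
E
```

```text
2.3167 [-3.51581688e+01  2.31110496e+01  7.21886927e+01 -1.17441026e-03
  8.47066598e+01 -3.51252350e+01] [ 0.52982578 -0.30028141  0.29994078]
4.2083 [ 6.18232557e+00  1.75492919e+01  8.90771245e+01 -2.10971068e-03
  7.33719881e+01  6.21443479e+00] [0.50514475 0.11465475 0.25000255]
```

View pics/w_stand.png

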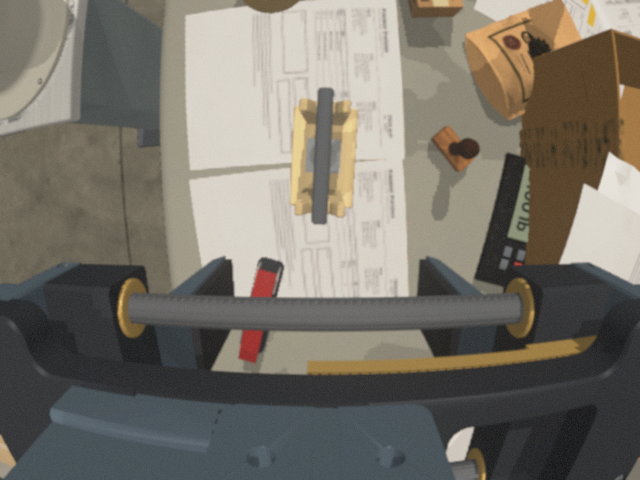

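View pics/w_box.png

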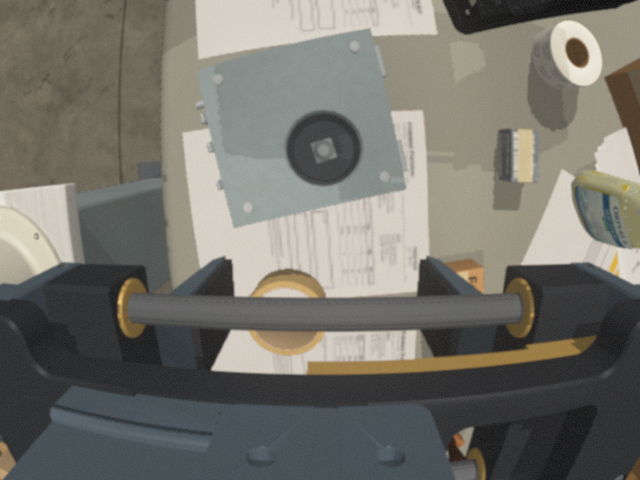

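Stand view: bar from (325,90) to (319,222) in the plywood V notches, with the stamp well clear at (458,147). Box view: mouth circle centred near (323,148), and the stem square is visible at (323,150).

```bash
cat > m.py <<'E'
from h import *
import pickle
c,im=pickle.load(open("stand.pkl","rb"))
roi=np.zeros(im.shape[:2],np.uint8); roi[80:232,300:345]=1
f=im.astype(int); m=((f.max(2)<105)&(f.max(2)-f.min(2)<25)&(roi>0)).astype(np.uint8)
ys,xs=np.nonzero(m); k=(ys<132)|(ys>178); 
P=np.array([onz("wrist",(x+.0,y+.0),.153,c)[:2] for x,y in zip(xs[k],ys[k])])
(cx,cy),(w,h),a=cv2.minAreaRect(P.astype(np.float32)*1000); print("bar rect",cx,cy,w,h,a)
mid=P.mean(0); d=np.linalg.svd(P-mid)[2][0] if len(P)<4000 else None; print("pca",mid,d,np.degrees(np.arctan2(d[1],d[0])),"n",len(P))
# base of stand: plywood mask
c,im=pickle.load(open("box.pkl","rb")); f=im.astype(int)
g=cv2.cvtColor(im,cv2.COLOR_RGB2GRAY); m=(g<75).astype(np.uint8); m[:, :270]=0; m[:,375:]=0; m[:95]=0; m[200:]=0
ct=max(cv2.findContours(m,cv2.RETR_EXTERNAL,cv2.CHAIN_APPROX_NONE)[0],key=cv2.contourArea)[:,0]
Q=np.array([onz("wrist",p,.095,c)[:2] for p in ct])*1000; 
A=np.c_[2*Q,np.ones(len(Q))]; s=np.linalg.lstsq(A,(Q**2).sum(1),rcond=None)[0]; print("mouth",s[:2],"r",np.sqrt(s[2]+s[0]**2+s[1]**2))
lid=((abs(f[:,:,0]-f[:,:,2])>8)&(f[:,:,2]>f[:,:,0]+8)&(g>85)).astype(np.uint8); lid[:, :190]=0; lid[:,410:]=0; lid[235:]=0
lid=cv2.morphologyEx(lid,cv2.MORPH_OPEN,np.ones((7,7)))
ct=max(cv2.findContours(lid,cv2.RETR_EXTERNAL,cv2.CHAIN_APPROX_NONE)[0],key=cv2.contourArea)[:,0]
Q=np.array([onz("wrist",p,.095,c)[:2] for p in ct])*1000; print("lid",cv2.minAreaRect(Q.astype(np.float32)))
# plan view of the stem at z=.037 (nose) : 0.25mm/px, up=+x, left=+y
def plan(z,ctr,half,s):
    n=int(2*half/s); u=np.array([[project("wrist",(ctr[0]+half-j*s,ctr[1]+half-i*s,z),c) for i in range(n)] for j in range(n)],np.float32)
    return cv2.remap(im,u[:,:,0],u[:,:,1],cv2.INTER_CUBIC)
v=plan(.030,np.array([.500,.181]),.036,.00018*2)
cv2.imwrite("pics/plan.png",cv2.resize(v[:,:,::-1],(600,600),interpolation=cv2.INTER_CUBIC))
E
python3 m.py
```

```text
bar rect 526.5181884765625 -235.5448455810547 115.01848602294922 13.702044486999512 86.86520385742188
pca [ 0.52624395 -0.23962577] [-0.05352848 -0.99856632] -93.06842268396002 n 1032
mouth [503.16789857 186.24026279] r 30.47772581589629Traceback (most recent call last):
  File "m.py", line 18, in <module>
    ct=max(cv2.findContours(lid,cv2.RETR_EXTERNAL,cv2.CHAIN_APPROX_NONE)[0],key=cv2.contourArea)[:,0]
       ~~~^^^^^^^^^^^^^^^^^^^^^^^^^^^^^^^^^^^^^^^^^^^^^^^^^^^^^^^^^^^^^^^^^^^^^^^^^^^^^^^^^^^^^^
ValueError: max() iterable argument is empty
```

```bash
python3 - <<'E'
s=open('m.py').read()
s=s.replace('lid=((abs(f[:,:,0]-f[:,:,2])>8)&(f[:,:,2]>f[:,:,0]+8)&(g>85))','print(im[100,250],im[150,385],im[150,290],im[150,300],im[150,323]);lid=((f[:,:,2]>f[:,:,0]+4)&(g>70))').replace('(g<75)','(g<82)')
open('m.py','w').write(s)
E
python3 m.py
```

```text
bar rect 526.5181884765625 -235.5448455810547 115.01848602294922 13.702044486999512 86.86520385742188
pca [ 0.52624395 -0.23962577] [-0.05352848 -0.99856632] -93.06842268396002 n 1032
mouth [503.10679698 185.94124446] r 31.056619733999334
[134 141 138] [130 137 136] [61 62 62] [69 70 71] [140 142 140]Traceback (most recent call last):
  File "m.py", line 18, in <module>
    ct=max(cv2.findContours(lid,cv2.RETR_EXTERNAL,cv2.CHAIN_APPROX_NONE)[0],key=cv2.contourArea)[:,0]
       ~~~^^^^^^^^^^^^^^^^^^^^^^^^^^^^^^^^^^^^^^^^^^^^^^^^^^^^^^^^^^^^^^^^^^^^^^^^^^^^^^^^^^^^^^
ValueError: max() iterable argument is empty
```

```bash
sed -i '/lid/d;/^ct=max.*lid/d' m.py; sed -i 's/^Q=.*"lid".*//' m.py; python3 m.py | tail -1
```

```text
mouth [503.10679698 185.94124446] r 31.056619733999334
```

View pics/plan.png

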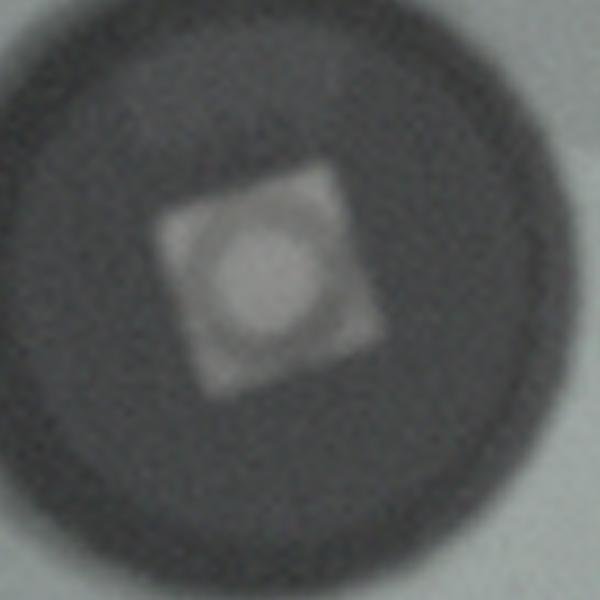

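The rectified plan (0.12 mm/px) shows the stem square with its centre at px (270,276), which is world (0.503, 0.185). Its sides lie at about 18° mod 90. That is the starting guess for the feel, so I'll grasp the key now.

```bash
python3 - <<'E'
from h import *
g=arm.grip_depth; a=-3.1; x,y=.5265,-.2358
arm.move_to((x,y,.24),R(a)); arm.sleep(.2); arm.move_l((x,y,.142-g),feed=.12)
arm.sleep(.2);f0=arm.current_force(); print(f0); arm.grip(0.0); arm.sleep(.2)
print(arm.current_width(),arm.current_grasp_force(),arm.current_force(),arm.current_torque(),arm.current_ee_pos())
arm.move_l((x,y,.28-g),feed=.12); arm.sleep(.4)
print(arm.current_width(),arm.current_force(),arm.current_torque(),arm.current_t())
i=arm.snapshot("side"); c=project("side",(x,y,.2)).astype(int); print(c)
cv2.imwrite("pics/lift.png",cv2.resize(i[max(0,c[1]-110):c[1]+110,max(0,c[0]-110):c[0]+110,::-1],None,fx=2.5,fy=2.5,interpolation=cv2.INTER_CUBIC))
E
```

```text
[ 1.05996351e+00 -4.62193288e-01  8.27362223e-05]
0.013686524675071723 30.000001788139343 [ 1.71810396  0.06960773 -0.09560201] [-0.04318617 -0.16197586 -0.01388902] [ 0.52653601 -0.2358329   0.12321827]
0.013715415432593149 [-0.60037288 -0.00570143 -4.02688021] [-0.06320548 -0.13062552 -0.05598057] 10.1167
[309 231]
```

View pics/lift.png

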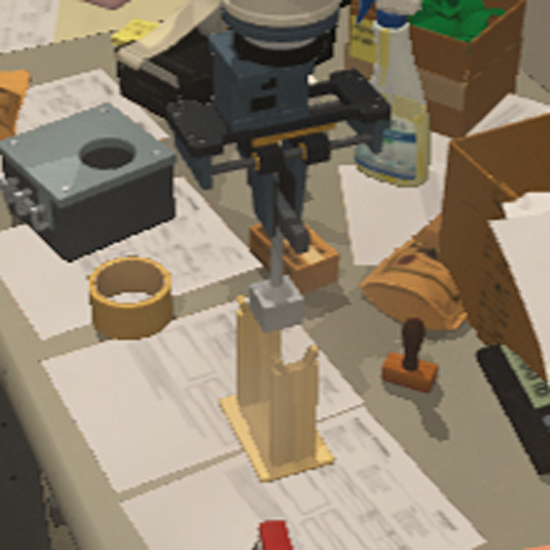

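The key hangs upright in the gripper (foot at crop (277,305)), the stand is empty, and the wrist reads 4 N of weight. Next I move over the shaft and lower with force feel.

```bash
cat >> h.py <<'E'
g=arm.grip_depth; K=.126-g  # tcp z = foot z + K
def foot(): return arm.current_ee_pos()[2]-K
def down(x,y,z0,z1,fz0,lim=8,step=.002,feed=.04):
    z=z0
    while z>z1+1e-6:
        z=max(z1,z-step); arm.move_l((x,y,z+K),feed=feed)
        f=arm.current_force()
        if f[2]-fz0>lim: break
    return z,arm.current_force()-[0,0,fz0],arm.current_torque()
E
python3 - <<'E'
from h import *
x,y,a=.503,.185,18.2
arm.move_to((x,y,.15+K),R(a)); arm.sleep(.3); f=arm.current_force(); print(arm.current_joint_positions(),f,arm.current_torque())
arm.move_l((x,y,.045+K),feed=.1); arm.sleep(.2); print(arm.current_force())
print(down(x,y,.045,.012,f[2]),foot(),arm.current_t())
E
```

```text
[ 1.37561434e+01  1.86761646e+01  8.61158595e+01 -2.72072420e-03
  7.52084819e+01 -4.39482224e+00] [-0.23871777 -0.44887332 -4.09128858] [-0.03170657 -0.11950856  0.01516484]
[ 0.30803242 -0.54338279 -3.64319732]
(0.012, array([1.20573348, 1.21824216, 2.05274836]), array([ 0.01647734, -0.20471321,  0.05335232])) 0.012033913799949503 17.675
```

The key dropped right over the stem, foot at 12 mm. Now I turn it clockwise and feel for the stop.

```bash
python3 - <<'E'
from h import *
x,y=.503,.185
arm.move_l((x,y,.0125+K),feed=.04)
q=np.array(arm.current_joint_positions()); t0=arm.current_torque()[2]; s=0
while s<92:
    s+=4 if s<60 else 1.5
    p=q.copy(); p[5]+=s; arm.move_joints(p); t=arm.current_torque()[2]-t0
    print(s,round(t,2),end="; ")
    if abs(t)>1.0: break
print(arm.current_force(),arm.current_tool_rot()[:,1],arm.current_joint_positions()[5],arm.current_width(),foot(),arm.current_t())
cv2.imwrite("pics/s.png",arm.snapshot("side")[150:260,170:290,::-1])
E
```

```text
4 0.05; 8 -0.02; 12 0.05; 16 0.03; 20 0.03; 24 0.04; 28 0.04; 32 0.01; 36 0.06; 40 -0.0; 44 0.02; 48 0.01; 52 0.03; 56 0.09; 60 0.05; 61.5 0.09; 63.0 0.13; 64.5 0.13; 66.0 0.16; 67.5 0.07; 69.0 0.15; 70.5 0.09; 72.0 0.16; 73.5 0.11; 75.0 0.1; 76.5 0.09; 78.0 0.11; 79.5 0.1; 81.0 0.13; 82.5 0.12; 84.0 0.14; 85.5 0.09; 87.0 0.12; 88.5 0.29; 90.0 0.5; 91.5 0.77; 93.0 1.02; [ 1.12927364  1.18385689 -2.46987948] [ 2.63475914e-01 -9.64665975e-01  1.21502275e-06] 88.53973088525397 0.014239933133759061 0.012494622617967188 27.175
```

```bash
python3 - <<'E'
from h import *
q=np.array(arm.current_joint_positions()); 
for s in (4,8,12): 
    p=q.copy(); p[5]-=s; arm.move_joints(p); print(s,arm.current_torque()[2],arm.current_width())
arm.sleep(.2); print(arm.current_force(),arm.current_torque(),foot(),arm.current_t())
i=arm.snapshot("side"); cv2.imwrite("pics/turned.png",cv2.resize(i[130:270,150:330,::-1],None,fx=4,fy=4,interpolation=cv2.INTER_CUBIC))
E
```

```text
4 0.4535479042717237 0.013693228290534664
8 0.021578760692595435 0.014231657664806862
12 0.03351190245996117 0.014037796893993032
[-0.02170781  0.54051027 -4.13784758] [ 0.03769102 -0.03124068  0.00887206] 0.012407379591832121 28.175
```

View pics/turned.png

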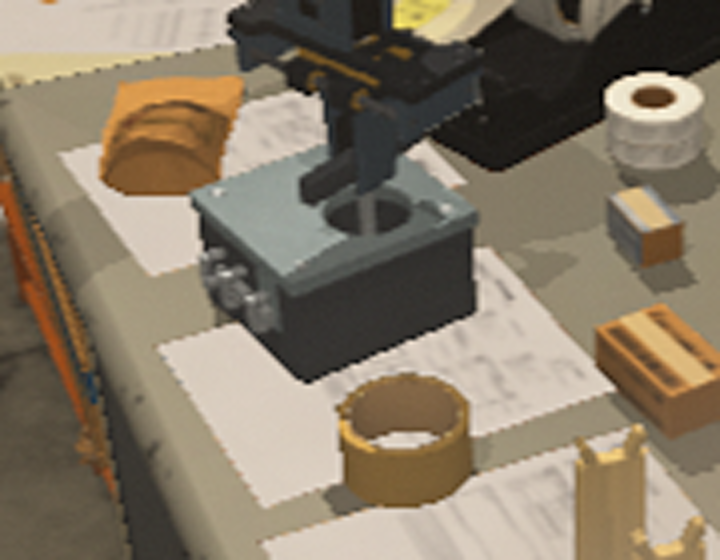

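The torque rose to 1 N·m at the stop and the bolt has slid out. After backing off the key hangs free at -4.1 N, so I draw it out and return it to the stand.

```bash
python3 - <<'E'
from h import *
arm.move_l((.503,.185,.05+K),feed=.06); print(arm.current_force())
arm.move_l((.503,.185,.16+K),feed=.12)
x,y,a=.5265,-.2358,-3.1
arm.move_to((x,y,.16+K),R(a)); arm.sleep(.4); f=arm.current_force(); print(f,arm.current_torque(),arm.current_width(),arm.current_joint_positions())
arm.move_l((x,y,.04+K),feed=.1); print(arm.current_force())
i=arm.snapshot("side"); c=project("side",(x,y,.13)).astype(int)
cv2.imwrite("pics/hang.png",cv2.resize(i[c[1]-80:c[1]+80,c[0]-80:c[0]+80,::-1],None,fx=3.5,fy=3.5,interpolation=cv2.INTER_CUBIC))
print(arm.current_t())
E
```

```text
[-0.14305571  1.30066749 -3.93183191]
[ 1.28072981  0.84362681 -3.22208161] [-0.01112249 -0.12189641  0.00634556] 0.014297380037275449 [-3.00337577e+01  2.16504652e+01  7.97264197e+01 -1.20255981e-03
  7.86188834e+01 -2.69480976e+01]
[ 0.03773708 -0.45780665 -4.27783929]
33.5167
```

View pics/hang.png

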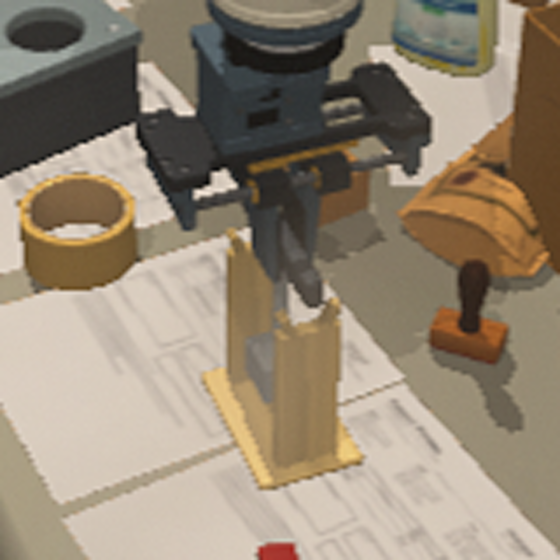

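The key is upright between the posts, with its bar right above the notches at crop (310,285). I lower it with force feel.

```bash
python3 - <<'E'
from h import *
x,y=.5265,-.2358
print(down(x,y,.04,.020,-4.1,lim=4,step=.004)); z=foot()
r=down(x,y,z,.0150,-4.1,lim=3,step=.0005,feed=.02); print(r,foot(),arm.current_t())
E
```

```text
(0.02, array([-0.26033964, -0.23215997, -0.63336373]), array([ 0.00230928, -0.13938804,  0.04143434]))
(np.float64(0.015715768710686764), array([-2.40651222,  1.07195459,  7.82194236]), array([0.17645011, 0.32276134, 0.04835419])) 0.016023568722204964 36.7667
```

```bash
python3 - <<'E'
from h import *
x,y=.5265,-.2358
arm.grip(.06); arm.sleep(.3); print(arm.current_force()); arm.move_l((x,y,.26),feed=.1)
arm.move_to((x,y-.065,.30),R(-0.0)); arm.sleep(.5)
import pickle
c=arm.get_calibration("wrist"); w=arm.snapshot("wrist"); pickle.dump((c,w),open("stand.pkl","wb"))
i=arm.snapshot("side"); p=project("side",(x,y,.10)).astype(int)
A=cv2.resize(i[p[1]-60:p[1]+60,p[0]-60:p[0]+60,::-1],(400,400),interpolation=cv2.INTER_CUBIC)
p=project("wrist",(x,y,.15),c).astype(int);print(p)
B=cv2.resize(w[p[1]-90:p[1]+90,p[0]-90:p[0]+90,::-1],(400,400),interpolation=cv2.INTER_CUBIC)
cv2.imwrite("pics/end.png",np.hstack([A,B])); print(arm.current_t())
E
python3 m.py|head -2
```

```text
[0.01989744 0.36338454 0.58582744]
[325 155]
40.4333
bar rect 526.2041015625 -235.80352783203125 114.64793395996094 13.002754211425781 86.93926239013672
pca [ 0.52569086 -0.23840191] [-0.05309945 -0.99858923] -93.04380563978059 n 476
```

View pics/end.png

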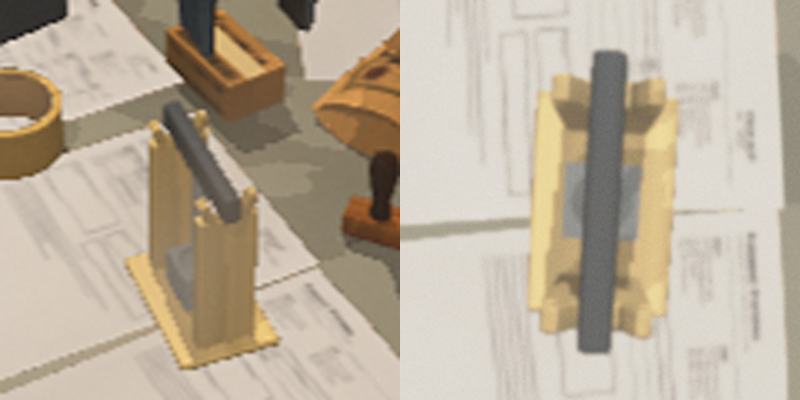

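The key hangs in both notches, upright and within 0.5 mm and 0.1° of where it was. I'll take one last look down the shaft to confirm the stem's turn: locked should show the square at about 18 − 70 ≡ 38° mod 90.

```bash
python3 - <<'E'
from h import *
import pickle
arm.move_to((.505,.115,.25),R(0)); arm.sleep(.3)
c=arm.get_calibration("wrist"); pickle.dump((c,arm.snapshot("wrist")),open("box.pkl","wb")); print(arm.current_t())
E
python3 m.py|tail -1
python3 - <<'E'
import cv2,numpy as np
g=cv2.cvtColor(cv2.imread("pics/plan.png"),cv2.COLOR_BGR2GRAY)[100:450,100:450]
m=(cv2.GaussianBlur(g,(9,9),0)>92).astype(np.uint8)
ct=max(cv2.findContours(m,0,1)[0],key=cv2.contourArea); print(cv2.minAreaRect(ct))
E
```

```text
42.3333
mouth [503.11370791 186.12440118] r 30.725463584550827
((168.40560913085938, 177.57330322265625), (198.67315673828125, 198.2262420654297), 52.17724609375)
```

View pics/plan.png

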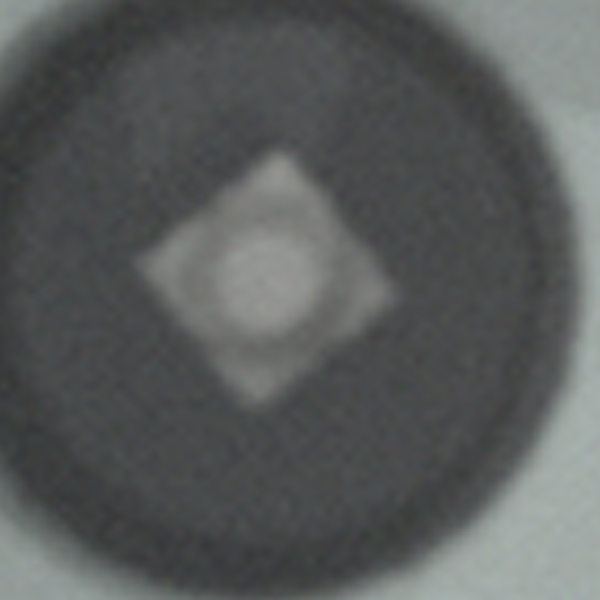

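The square now sits at about 38°, a 70° clockwise turn, so the box is locked. I'll hand it in.

```bash
python3 -c "
from rig import arm
print(arm.sign_off())"
```

```text
the job is handed in; nothing more can be done
None
```

The box is locked: the stem was turned about 70° clockwise to its stop. The key hangs upright on its plywood stand as before, the other objects were left alone, and the job was handed in at about 42 s.

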